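# Close the soil mill to its half-way hold position

### The job

Swing the mill's clear hinged cover up by its front handle until it stands upright or beyond and stays open, then set the loose bayonet lid (the grey one with the upright grip bar) straight down into the mill's mouth, lugs through the slots, fully seated. Twist it clockwise, seen from above, to the broad half-way mark - 45 degrees from the slots, well short of the lock click - and finish while still gripping the lid and holding it there against its return spring. Never turn it on to the click, and leave the other things on the bench where they are.

Things in the scene. Friction and masses are not known exactly. Their poses are not given: they have to be found in the camera images.
- mill: White bench mill, 200 x 210 mm, fixed; origin on the bench under its mouth, z up, x from the handle side to the hinge side. Walls 120 mm high stand round the mouth (inner faces 62 mm in front, 93 mm to either side, 114 mm behind), the clear cover lies over them. It is the only machine with a clear cover.
- mouth (a point): Centre of the mill's mouth, level with the top of its aluminium collar (96 mm across, 105 mm above the bench); axes as the mill's. Hole 63 mm across; two lug slots at its +x and -x, 16 mm wide at the hole, widening outward, through a lip 5 mm thick. Black rim marks: thin at the slots, broad 45 deg clockwise of them (half-way), double about 80 deg clockwise (lock).
- lock_ring (a joint): Angle (rad) of the sprung ring under the lip, turned by the lid's lugs: 0 at rest in line with the slots (at the start), growing clockwise from above. The lid turns about 0.1 rad before the ring follows. The spring resists with 0.015 N m at 0 and 0.13 N m at the half-way mark (0.785) and turns a released lid back. Lock click at 1.2, hard stop at 1.45.
- ring_mid (a point): Point on the ring's axis level with the collar's top; its axes turn with the ring (x through the two lug pockets, z up).
- cover (a joint): Opening angle (rad) of the clear cover: 0 closed and level (it starts closed or ajar, up to 0.2), 1.571 upright, stop at 1.75. The hinge is stiff and stays where it is left; 2 to 4 N at the handle moves it.
- cover_handle (a point): Middle of the cover's handle: a round steel bar 10 mm thick, 92 mm long, parallel to the hinge, 42 mm in front of the mill's front face, on an 8 mm wide arm 42 mm either side of its middle. It is 212 mm from the hinge axis and 125 mm above the bench when the cover is closed. Its axes turn with the cover (y along the bar).
- cover_hinge (a point): Point on the cover's hinge axis, in the middle, 100 mm behind the mouth and 120 mm above the bench. Its y axis is the hinge axis; a positive turn about it opens the cover (the handle rises and goes back over the mill).
- lid_grip (a point): Centre of the upright grip bar of the loose lid: bar 50 mm long (x), 14 mm thick (y), 44 mm tall (z up), on a grey round cap 80 mm across. This point is 22 mm above the cap's top, 44 mm above the plug's underside (the bench, at the start), and 30 mm above the cap's underside, which rests on the collar's top when the lid is seated.
- lid: The same loose lid, 66 mm tall, about 160 g; origin at the centre of its plug's underside, axes as lid_grip. Cap 8 mm thick over an aluminium plug 56 mm across and 14 mm deep. Two lugs (10 mm wide, 6 mm high) stick out of the plug to 36 mm from its axis, in line with the bar at +x and -x; either way round fits.
- jar: bystander: closed glass jar with aluminium cap, 70 mm across, 100 mm tall; origin at the centre of its underside.
- dish: bystander: flat glass dish, 90 mm across, 15 mm tall; origin at the centre of its underside.
- tin: bystander: aluminium sample tin, 62 mm across, 44 mm tall; origin at the centre of its underside.
- screw_cap: bystander: plain flat white cap without grip or lugs, 84 mm across, 16 mm tall (not the lid); origin at the centre of its underside.
- bottle: bystander: white bottle, 68 mm across, 170 mm tall; origin at the centre of its underside.
- spatula: bystander: lab spatula lying flat, 190 mm long along its x, handle towards its -x; origin at the centre of its underside.
- sieve: bystander: steel sieve frame (open ring), 100 mm across, 45 mm tall; origin at the centre of its underside.
Not all that is in view belongs to the job. What is shaped like the lid but pink, turquoise or yellow is not meant.

How it is judged:
By the outcome, as a careful person would: the job done as asked, in the order asked, and still so for the second after the job is handed in, while the arm keeps its last pose, push and grip.
It also fails if it takes over 67 s, if anything falls off the work surface, if the arm or the gripper's body presses on something with over 40 N, if the wrist force passes 120 N, or if a joint passes its speed limit or range.

### The arm

A 6-joint arm with a two-finger parallel gripper is mounted at the origin on the work surface. World frame = base frame: x ahead of the robot, y to its left, z up, the work surface at z = 0. Lengths are in m, angles in rad, forces in N, time in s.
With the tool pointing down it reaches from about 0.425 to 0.95 m from the base axis. Payload 3.5 kg.
Tool frame: the origin (TCP) lies midway between the tips of the shut fingers; the grasp point (between the pads) lies 19 mm behind it; z points along the fingers, y is the direction in which the jaws open and shut (so a half turn about z gives the same grasp; the last joint's range is limited). The gripper opens to 85 mm and grips with 20 to 120 N. Pads are 22 mm wide; open, the fingers measure 114 mm over their backs; the gripper's body (76 mm by 85 mm) begins 54 mm behind the grasp point. The pads swing forward as they close: fully open they stand 13 mm farther back than shut.
Start: joints at [1.146, 0.286, 1.577, -0, 1.279, -0.15], TCP at [0.183, 0.65, 0.231] pointing down, gripper open.
Joint ranges: [-2.77, 2.77], [-0.9, 2.22], [0.21, 2.48], [-1.53, 4.67], [0.24, 2.81], [-2.84, 2.84]. Speed limits (rad/s): [2.79, 2.79, 3.14, 3.14, 3.14, 3.14].

### API

Orientations are given as a unit quaternion [x, y, z, w].
In Python, from plant import * gives the robot as it stands.
- The arm moves only by the shell command python3 -m jog 'ROWS' [FORCE]. ROWS is a JSON object of lists of equal length, an entry for each row: "travel": the shift along the world's x, y, z in mm, a list of three; "dr": the turn, a rotation vector about the world's x, y, z in degrees, a list of three; "jaw": the closure in counts, from 0 (fully open) to 255 (shut). In form: {"travel": [[x, y, z], ...], "dr": [[wx, wy, wz], ...], "jaw": [jaw, ...]}. A call has 1 to 5 rows; each row shifts and turns the commanded pose from where the row before left it; what a row does not reach is not made up. A row lasts 1/12 s, in which the tool goes at most 41.7 mm and 7.16 degrees, less where a joint would pass 70% of its speed; a pose out of reach is approached as far as the arm can. A call is refused whole if a number of a shift passes 41.7 or a number of a turn 7.16, either way. A call with a gripper value outside its range is refused whole. The fingers move at their own pace and stop on an object; FORCE is the grip in N (left out, the last holds). Time passes only in rows, so rows that do not move let the fingers close. It gives the time, the measured TCP pose, the force and the opening at its end, in the units of the state.
- get_state(): the state, without advancing time (a new reading comes with each control period).
- read_camera(name): name is "scene" or "top"; returns the picture (384x512x3 uint8, red, green, blue); there is no depth.
- camera_info(name): a dict with "K" (3x3 intrinsics, pixels), "R" (3x3) and "t" (3): a world point X has camera coordinates R X + t. Camera axes: x right, y down, z forward; pixel columns grow to the right and rows downward; lengths in m; the calibration is good to about 2 mm. A picture is of the moment at which its call begins. camera_info takes no time and is no camera call.
- sign_off(): hands the job in, once; it reports no verdict.
The state is a dict: "time": time; "qpos": joint angles; "dq": joint speeds; "joint_efforts": joint torques, N m; "eef_pos": TCP position; "tcp_rot": TCP orientation; "contact_force": force on the tool from outside, world axes, zero at the start; "wrist_torque": the same for the moment, N m; "opening": opening from 0.0 (shut) to 1.0 (fully open).
Only numpy, scipy, OpenCV 4.12 (cv2) and the standard library are available. Lean on these libraries where they do the work, as an engineer would, in place of code of your own. Each camera call takes 0.05 s, during which the arm holds its last target. There are 200 camera calls.

## Working session

There is one attempt and no reset: what is moved stays moved. The work goes in short steps, Python scripts to look and compute and a shell command to move; the robot and the scene stay as the last step left them, time stands still between calls to the robot, and variables do not carry over. Pictures are saved under pics/ and viewed, about 8 in all and at most 12, crops included, and the job is handed in when it is done.

```bash
ls; mkdir -p pics; python3 - <<'E'
from plant import *
import cv2,numpy as np
for n in("scene","top"):
    im=read_camera(n); cv2.imwrite(f"pics/{n}0.png",im[:,:,::-1]); c=camera_info(n); print(n,np.round(c["K"],1).tolist(),np.round(c["R"],3).tolist(),np.round(c["t"],3).tolist())
print(get_state())
E
```

```text
pics
scene [[409.2, 0.0, 251.7], [0.0, 409.2, 189.3], [0.0, 0.0, 1.0]] [[-0.495, 0.869, -0.009], [0.676, 0.379, -0.632], [-0.546, -0.319, -0.775]] [0.325, -0.286, 1.514]
top [[348.4, 0.0, 253.8], [0.0, 348.4, 195.8], [0.0, 0.0, 1.0]] [[0.005, -1.0, -0.012], [-0.984, -0.002, -0.179], [0.179, 0.013, -0.984]] [-0.052, 0.54, 0.987]
{'time': 0.1, 'qpos': array([ 1.14601019e+00,  2.87113813e-01,  1.57802330e+00,  7.24829989e-07,
        1.27860350e+00, -1.49982522e-01]), 'dq': array([-0.0014827 , -0.00063003, -0.00287554,  0.00095275,  0.00173977,
        0.00082144]), 'joint_efforts': array([ 8.16203155e-04, -4.07298768e+01, -2.93698239e+01, -1.67949206e-04,
        3.49387999e-03,  1.53215296e-05]), 'eef_pos': array([0.18288022, 0.64913959, 0.23006496]), 'tcp_rot': array([ 1.36969898e-01,  9.90574628e-01, -1.02983644e-03, -3.04746832e-04]), 'contact_force': array([0.04473329, 0.13895763, 0.28486966]), 'wrist_torque': array([ 0.0373373 , -0.0038967 , -0.02639973]), 'opening': 1.0003958222061518}
```

View pics/scene0.png

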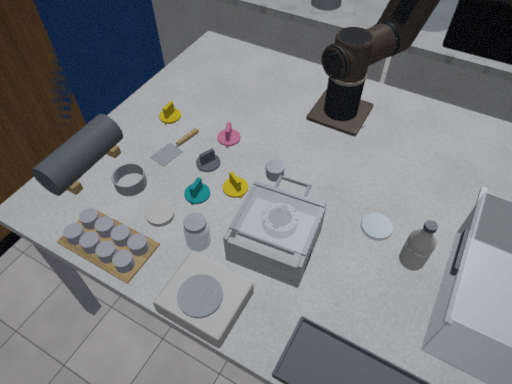

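View pics/top0.png

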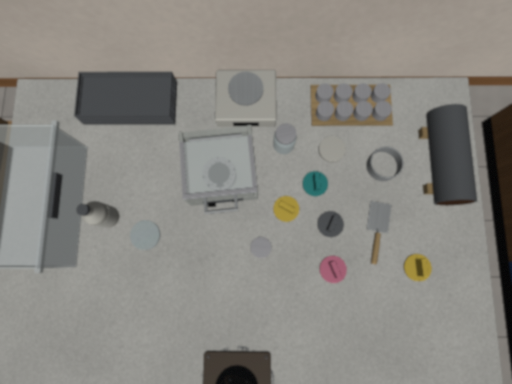

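The scene view shows the mill with its clear cover around (277,220) and the dark grey lid at (208,159), with pink, turquoise and yellow decoys nearby. In the top view the mill is at (219,168), its handle at (222,206) on the robot side, and the lid at (330,223). Next I'll enlarge both.

```bash
python3 - <<'E'
import cv2,numpy as np
s=cv2.imread("pics/scene0.png");t=cv2.imread("pics/top0.png")
f=lambda im,x,y,w,h,k:cv2.resize(im[y:y+h,x:x+w],None,fx=k,fy=k,interpolation=cv2.INTER_CUBIC)
a=f(t,170,120,100,100,4);b=f(s,225,165,110,110,400/110)
c=f(t,305,200,50,50,4);d=f(s,185,135,50,50,4)
a=cv2.resize(a,(400,400));b=cv2.resize(b,(400,400))
row=np.hstack([c,d,np.zeros((200,400,3),np.uint8)])
cv2.imwrite("pics/m1.png",np.vstack([np.hstack([a,b]),row]))
# lid mask: dark grey in top
hsv=cv2.cvtColor(t,cv2.COLOR_BGR2HSV)
m=((hsv[...,2]<120)).astype(np.uint8);m[:, :310]=0;m[:,350:]=0;m[:205]=0;m[245:]=0
n,l,st,ce=cv2.connectedComponentsWithStats(m);print(st,ce)
E
```

```text
[[     0      0    512    384 196038]
 [   317    211     27     27    570]] [[255.28346545 191.40677318]
 [329.97192982 223.56315789]]
```

View pics/m1.png

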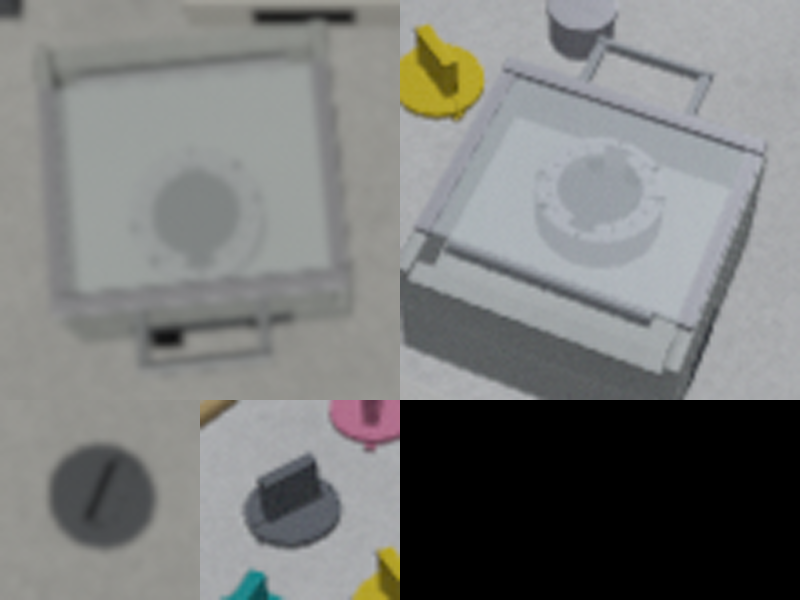

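The handle bar runs from (205.8,210.5) to (237,207.5) in top and from (310.8,186.5) to (281.7,176.8) in scene. The hole centre is at top (219,173) and scene (280,216.7). The top edge of the lid bar runs from (327.8,229.5) to (333.3,215.5) in top.

```bash
cat > h.py <<'E'
from plant import *
import numpy as np, cv2
from scipy.spatial.transform import Rotation as Ro
def ray(n,p):
    c=camera_info(n);K,R,t=map(np.array,(c["K"],c["R"],c["t"]))
    d=R.T@np.linalg.solve(K,[p[0],p[1],1.]);return -R.T@t,d/np.linalg.norm(d)
def plane(n,p,z):
    o,d=ray(n,p);return o+d*(z-o[2])/d[2]
def proj(n,X):
    c=camera_info(n);q=np.array(c["K"])@(np.array(c["R"])@np.array(X)+np.array(c["t"]));return q[:2]/q[2]
def tri(pt,ps):
    o1,d1=ray("top",pt);o2,d2=ray("scene",ps)
    s=np.linalg.lstsq(np.c_[d1,-d2],o2-o1,rcond=None)[0];a,b=o1+s[0]*d1,o2+s[1]*d2
    return (a+b)/2,np.linalg.norm(a-b)
E
python3 - <<'E'
from h import *
np.set_printoptions(precision=4,suppress=True)
for n,a,b in [("hL",(205.8,210.5),(310.8,186.5)),("hR",(237,207.5),(281.7,176.8)),("mouth",(219,173),(280,216.7))]: print(n,*tri(a,b))
for z in(.10,.105):print(plane("top",(219,173),z),plane("scene",(280,216.7),z))
for z in (.12,.125,.14):print("h",plane("top",(221.4,209),z))
print("lid cap",plane("top",(329.97,223.56),.022))
a,b=plane("top",(327.75,229.5),.066),plane("top",(333.25,215.5),.066);print("bar",a,b,(a+b)/2,np.degrees(np.arctan2(*(b-a)[1::-1])))
a,b=plane("scene",(199.5,155),.066),plane("scene",(213.75,149.5),.066);print("bar s",a,b,(a+b)/2,np.degrees(np.arctan2(*(a-b)[1::-1])))
E
```

```text
hL [0.4834 0.0841 0.1276] 0.00921590960024909
hR [ 0.4917 -0.0011  0.1289] 0.008961030684415228
mouth [0.5963 0.0513 0.1006] 0.004287326401322465
[0.5973 0.0494 0.1   ] [0.595  0.0531 0.1   ]
[0.5961 0.0488 0.105 ] [0.5983 0.0545 0.105 ]
h [0.4905 0.0382 0.12  ]
h [0.4898 0.0376 0.125 ]
h [0.4876 0.036  0.14  ]
lid cap [ 0.4614 -0.2783  0.022 ]
bar [ 0.4399 -0.2623  0.066 ] [ 0.4803 -0.2795  0.066 ] [ 0.4601 -0.2709  0.066 ] -23.02431953233949
bar s [ 0.4852 -0.2863  0.066 ] [ 0.4428 -0.2603  0.066 ] [ 0.464  -0.2733  0.066 ] -31.524084129316904
```

Handle middle is about (0.487, 0.041, 0.127) and the cover is nearly shut. The mouth is about (0.597, 0.051) with mill yaw about 5.5°, and the lid about (0.461, -0.274) with its bar at about -26°. I'm moving to hover over the handle with the jaws across it and partly closed.

```bash

python3 -m jog '{"travel":[[15,-30,5],[15,-30,5],[15,-30,0],[15,-30,0],[15,-30,0]],"dr":[[0,0,-6.9],[0,0,-6.9],[0,0,-6.9],[0,0,-6.9],[0,0,-6.9]],"jaw":[150,150,150,150,150]}' 30 >/dev/null
python3 -m jog '{"travel":[[15,-30,0],[15,-30,0],[15,-30,0],[15,-30,0],[15,-30,0]],"dr":[[0,0,-6.9],[0,0,-6.9],[0,0,-6.9],[0,0,-6.9],[0,0,-6.9]],"jaw":[150,150,150,150,150]}' >/dev/null
python3 -m jog '{"travel":[[15,-30,0],[15,-30,0],[15,-30,0],[15,-30,0],[15,-30,0]],"dr":[[0,0,0],[0,0,0],[0,0,0],[0,0,0],[0,0,0]],"jaw":[150,150,150,150,150]}'
python3 -m jog '{"travel":[[15,-30,0],[15,-30,0],[15,-30,0],[15,-30,0],[0,-37,0]],"dr":[[0,0,0],[0,0,0],[0,0,0],[0,0,0],[0,0,0]],"jaw":[150,150,150,150,150]}'
python3 -m jog '{"travel":[[0,0,-20],[0,0,-15]],"dr":[[0,0,0],[0,0,0]],"jaw":[150,150]}'
python3 - <<'E'
from h import *
s=get_state();print(s["eef_pos"],s["opening"],Ro.from_quat(s["tcp_rot"]).as_matrix().round(3).tolist())
t=read_camera("top");sc=read_camera("scene")
f=lambda im,x,y:cv2.resize(im[y:y+100,x:x+100,::-1],(400,400),interpolation=cv2.INTER_CUBIC)
cv2.imwrite("pics/h1.png",np.hstack([f(t,170,130),f(sc,240,130)]))
E
```

```text
time: 1.35
eef_pos: [0.4082, 0.1981, 0.241]
tcp_rot: [0.674, 0.739, -0.0, -0.0]
contact_force: [0.3, -0.3, 0.1]
opening: 0.413
time: 1.77
eef_pos: [0.4694, 0.0413, 0.2412]
tcp_rot: [0.674, 0.739, 0.0, 0.0]
contact_force: [0.3, 0.2, -0.4]
opening: 0.414
time: 1.93
eef_pos: [0.4685, 0.0405, 0.2059]
tcp_rot: [0.676, 0.737, 0.0, 0.0]
contact_force: [-0.9, 0.3, -0.0]
opening: 0.409
[0.46854203 0.04045842 0.20593872] 0.40900633387147345 [[-0.087, 0.996, 0.001], [0.996, 0.087, -0.0], [-0.0, 0.001, -1.0]]
```

View pics/h1.png

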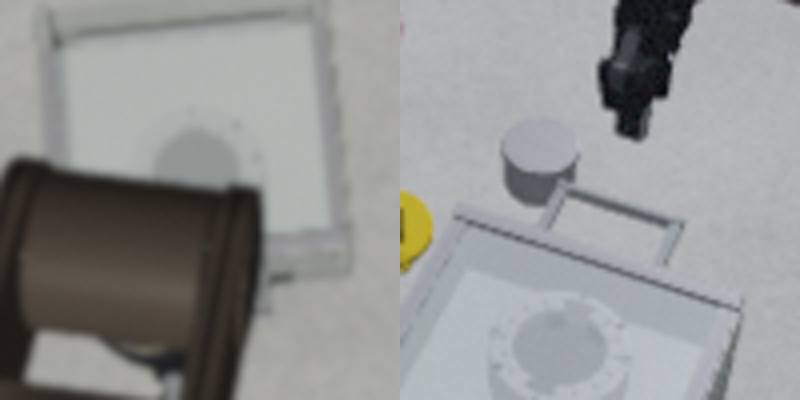

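The gripper, at scene crop about (635,130), is above and in front of the handle, with yaw 5° aligned to it. I'm moving 16 mm forward, descending, and closing on the bar.

```bash

python3 -m jog '{"travel":[[16,1,-10],[0,0,-20],[0,0,-20],[0,0,-15],[0,0,0]],"dr":[[0,0,0],[0,0,0],[0,0,0],[0,0,0],[0,0,0]],"jaw":[150,150,150,150,150]}'
python3 -m jog '{"travel":[[0,0,-12],[0,0,-10],[0,0,-8],[0,0,0]],"dr":[[0,0,0],[0,0,0],[0,0,0],[0,0,0]],"jaw":[150,150,150,150]}'
python3 -m jog '{"travel":[[0,0,0],[0,0,0],[0,0,0],[0,0,0],[0,0,0]],"dr":[[0,0,0],[0,0,0],[0,0,0],[0,0,0],[0,0,0]],"jaw":[180,200,220,235,255]}' 25
python3 -m jog '{"travel":[[0,0,0],[0,0,0],[0,0,0]],"dr":[[0,0,0],[0,0,0],[0,0,0]],"jaw":[255,255,255]}'
```

```text
time: 2.45
eef_pos: [0.4819, 0.0444, 0.1385]
tcp_rot: [0.674, 0.739, -0.002, -0.003]
contact_force: [-0.8, 0.3, -0.5]
opening: 0.411
time: 2.78
eef_pos: [0.4831, 0.044, 0.1101]
tcp_rot: [0.674, 0.739, -0.001, -0.001]
contact_force: [-0.7, -0.2, -0.4]
opening: 0.408
time: 3.2
eef_pos: [0.485, 0.0436, 0.1122]
tcp_rot: [0.674, 0.739, 0.001, 0.001]
contact_force: [1.8, 0.7, 1.4]
opening: 0.105
time: 3.45
eef_pos: [0.485, 0.0437, 0.1119]
tcp_rot: [0.674, 0.739, 0.001, 0.001]
contact_force: [2.9, 0.2, 0.3]
opening: 0.103
```

```bash

python3 -m jog '{"travel":[[1.2,0.1,11.4],[1.2,0.1,11.4],[2.4,0.2,11.2],[2.5,0.2,11.2],[3.6,0.3,10.9]],"dr":[[0,0,0],[0,0,0],[0,0,0],[0,0,0],[0,0,0]],"jaw":[255,255,255,255,255]}'
python3 -m jog '{"travel":[[3.7,0.4,10.8],[9.6,0.9,20.9],[11.7,1.1,19.6],[13.9,1.3,18.3],[0,0,0]],"dr":[[0,0,0],[0,0,0],[0,0,0],[0,0,0],[0,0,0]],"jaw":[255,255,255,255,255]}'
```

```text
time: 3.87
eef_pos: [0.494, 0.0446, 0.1672]
tcp_rot: [0.674, 0.739, -0.001, -0.001]
contact_force: [1.7, 0.0, -4.0]
opening: 0.103
time: 4.28
eef_pos: [0.5338, 0.0487, 0.2424]
tcp_rot: [0.674, 0.739, -0.001, -0.002]
contact_force: [-10.3, 0.2, 9.6]
opening: 0.105
```

```bash

python3 -m jog '{"travel":[[12.7,1.2,19.7],[17.4,1.6,14.9],[19,1.7,12.9],[20.2,1.8,10.8],[0,0,0]],"dr":[[0,0,0],[0,0,0],[0,0,0],[0,0,0],[0,0,0]],"jaw":[255,255,255,255,255]}'
```

```text
time: 4.7
eef_pos: [0.6054, 0.0561, 0.3001]
tcp_rot: [0.674, 0.739, 0.002, 0.0]
contact_force: [-3.0, 3.6, 7.5]
opening: 0.105
```

```bash

python3 -m jog '{"travel":[[20.3,2,9.6],[22.1,2,6.7],[22.6,2.1,3.8],[22.9,2.1,1.3],[0,0,0]],"dr":[[0,0,0],[0,0,0],[0,0,0],[0,0,0],[0,0,0]],"jaw":[255,255,255,255,255]}'
python3 -m jog '{"travel":[[11,1,-0.3],[12,1.1,-1],[0,0,0],[0,0,0]],"dr":[[0,0,0],[0,0,0],[0,0,0],[0,0,0]],"jaw":[255,255,255,255]}'
python3 - <<'E'
from h import *
sc=read_camera("scene");t=read_camera("top")
f=lambda im,x,y,w:cv2.resize(im[y:y+w,x:x+w,::-1],(400,400),interpolation=cv2.INTER_CUBIC)
cv2.imwrite("pics/o1.png",np.hstack([f(t,160,90,120),f(sc,200,110,160)]))
E
```

```text
time: 5.12
eef_pos: [0.6939, 0.065, 0.3196]
tcp_rot: [0.674, 0.739, 0.003, 0.0]
contact_force: [0.0, 5.5, 3.8]
opening: 0.1
time: 5.45
eef_pos: [0.7152, 0.0672, 0.3182]
tcp_rot: [0.673, 0.739, 0.003, 0.0]
contact_force: [1.1, 4.3, 3.3]
opening: 0.103
```

View pics/o1.png

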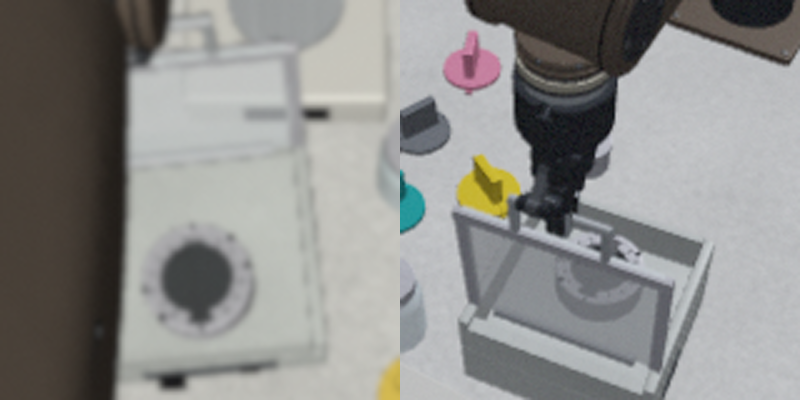

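The cover stands upright, slightly past vertical (top edge at scene crop about (560,250)), with the gripper on its handle. I'm releasing it, rising, and moving to hover over the lid.

```bash

python3 -m jog '{"travel":[[0,0,0],[0,0,0],[0,0,0],[0,0,0],[0,0,10]],"dr":[[0,0,0],[0,0,0],[0,0,0],[0,0,0],[0,0,0]],"jaw":[220,190,170,160,150]}'
python3 -m jog '{"travel":[[0,0,20],[0,0,25],[0,0,15],[-20,-28,0],[-20,-28,0]],"dr":[[0,0,0],[0,0,0],[0,0,0],[0,0,7],[0,0,7]],"jaw":[150,150,150,120,100]}'
python3 -m jog '{"travel":[[-20,-28,0],[-20,-28,0],[-20,-28,0],[-20,-28,0],[-20,-28,0]],"dr":[[0,0,7],[0,0,7],[0,0,7],[0,0,7],[0,0,7]],"jaw":[100,100,100,100,100]}' >/dev/null
python3 -m jog '{"travel":[[-20,-28,-30],[-20,-28,-35],[-20,-28,-35],[-20,-28,-35],[-20,-28,-35]],"dr":[[0,0,7],[0,0,2],[0,0,0],[0,0,0],[0,0,0]],"jaw":[100,100,100,100,100]}'
python3 - <<'E'
from h import *
s=get_state();print(s["eef_pos"],Ro.from_quat(s["tcp_rot"]).as_matrix()[:,1])
sc=read_camera("scene");t=read_camera("top")
f=lambda im,x,y,w,k=400:cv2.resize(im[y:y+w,x:x+w,::-1],(k,k),interpolation=cv2.INTER_CUBIC)
cv2.imwrite("pics/l1.png",np.hstack([f(t,180,120,80),f(sc,160,100,140)]))
cv2.imwrite("pics/scene2.png",sc[:,:,::-1]);cv2.imwrite("pics/top2.png",t[:,:,::-1])
E
```

```text
time: 5.97
eef_pos: [0.713, 0.0645, 0.3224]
tcp_rot: [0.674, 0.739, -0.002, -0.002]
contact_force: [-0.8, -0.1, -1.4]
opening: 0.41
time: 6.38
eef_pos: [0.6744, 0.0091, 0.3878]
tcp_rot: [0.576, 0.818, 0.001, 0.002]
contact_force: [-0.3, -0.6, 0.1]
opening: 0.608
time: 7.22
eef_pos: [0.4869, -0.253, 0.2391]
tcp_rot: [0.231, 0.973, -0.0, 0.001]
contact_force: [0.1, -1.2, 0.2]
opening: 0.608
[ 0.48692107 -0.25302792  0.23908956] [ 4.50278903e-01  8.92887815e-01 -5.09299344e-04]
```

View pics/l1.png

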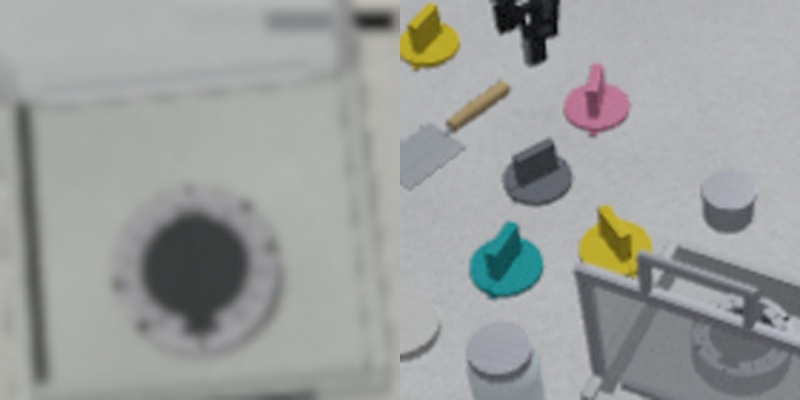

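The cover stays open and the lid is clear to approach at scene crop (537,170). In the top crop the collar marks centre on about (196,266), i.e. image (219.2,173.3), with the slots along about 5°. I'm descending on the lid's bar, which will align itself to the jaws.

```bash

python3 -m jog '{"travel":[[-13,-11,-20],[-12.5,-10.5,-35],[0,0,-35],[0,0,-35],[0,0,-30]],"dr":[[0,0,0],[0,0,0],[0,0,0],[0,0,0],[0,0,0]],"jaw":[100,100,100,100,100]}' 40
python3 -m jog '{"travel":[[0,0,-20],[0,0,-16],[0,0,-12],[0,0,-8],[0,0,0]],"dr":[[0,0,0],[0,0,0],[0,0,0],[0,0,0],[0,0,0]],"jaw":[100,100,100,100,100]}'
python3 - <<'E'
from h import *
s=get_state();print(s["eef_pos"])
sc=read_camera("scene")
f=lambda im,x,y,w,k=400:cv2.resize(im[y:y+w,x:x+w,::-1],(k,k),interpolation=cv2.INTER_CUBIC)
cv2.imwrite("pics/l2.png",f(sc,170,110,80))
E
```

```text
time: 7.73
eef_pos: [0.4632, -0.2735, 0.0841]
tcp_rot: [0.232, 0.973, -0.0, 0.001]
contact_force: [-0.2, 0.3, 0.1]
opening: 0.61
time: 8.15
eef_pos: [0.4625, -0.2729, 0.0275]
tcp_rot: [0.231, 0.973, 0.0, -0.001]
contact_force: [-1.1, 0.5, -1.1]
opening: 0.608
[ 0.4625026  -0.27286332  0.02754955]
```

View pics/l2.png

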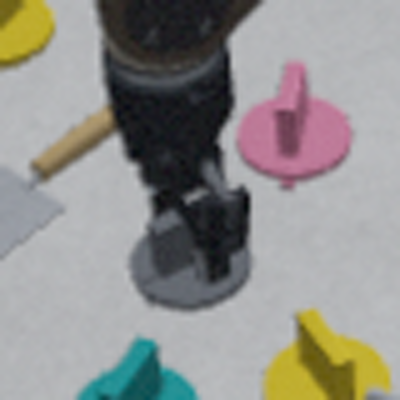

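The fingers straddle the bar (near finger at crop (215,245), bar roughly 150–235), so the grip is about central. I'm closing and lifting.

```bash

python3 -m jog '{"travel":[[0,0,0],[0,0,0],[0,0,0],[0,0,0],[0,0,0]],"dr":[[0,0,0],[0,0,0],[0,0,0],[0,0,0],[0,0,0]],"jaw":[140,170,200,230,255]}' 40 >/dev/null
python3 -m jog '{"travel":[[0,0,0],[0,0,0],[0,0,0],[0,0,0],[0,0,0]],"dr":[[0,0,0],[0,0,0],[0,0,0],[0,0,0],[0,0,0]],"jaw":[255,255,255,255,255]}' 60
python3 -m jog '{"travel":[[0,0,10],[0,0,25],[0,0,35],[0,0,40],[0,0,40]],"dr":[[0,0,0],[0,0,0],[0,0,0],[0,0,0],[0,0,0]],"jaw":[255,255,255,255,255]}'
python3 -m jog '{"travel":[[0,0,25],[0,0,20],[0,0,0],[0,0,0]],"dr":[[0,0,0],[0,0,0],[0,0,0],[0,0,0]],"jaw":[255,255,255,255]}'
```

```text
time: 9.03
eef_pos: [0.4632, -0.274, 0.0295]
tcp_rot: [0.231, 0.973, -0.001, 0.001]
contact_force: [-1.1, 0.7, 6.0]
opening: 0.156
time: 9.45
eef_pos: [0.4612, -0.2721, 0.1785]
tcp_rot: [0.231, 0.973, 0.001, -0.002]
contact_force: [1.1, -1.2, -1.7]
opening: 0.161
time: 9.78
eef_pos: [0.4625, -0.2732, 0.2237]
tcp_rot: [0.231, 0.973, -0.0, 0.001]
contact_force: [0.6, -0.2, -2.1]
opening: 0.156
```

Lid gripped: opening is 13.3 mm and TCP z was 29.5 mm with the lid on the bench, so a seated lid means TCP z ≈ 0.1205. I'm moving above the mouth with the bar along the slots.

```bash

python3 -m jog '{"travel":[[12,29,0],[12,29,0],[12,29,0],[12,29,0],[12,29,0]],"dr":[[0,0,6.4],[0,0,6.4],[0,0,6.4],[0,0,6.4],[0,0,6.4]],"jaw":[255,255,255,255,255]}' >/dev/null
python3 -m jog '{"travel":[[12,29,0],[12,29,0],[12,29,0],[12,29,0],[12,29,0]],"dr":[[0,0,0],[0,0,0],[0,0,0],[0,0,0],[0,0,0]],"jaw":[255,255,255,255,255]}' >/dev/null
python3 -m jog '{"travel":[[14,33,0],[0,0,-20],[0,0,-20],[0,0,0],[0,0,0]],"dr":[[0,0,0],[0,0,0],[0,0,0],[0,0,0],[0,0,0]],"jaw":[255,255,255,255,255]}'
python3 - <<'E'
from h import *
s=get_state();print(s["eef_pos"],np.degrees(Ro.from_quat(s["tcp_rot"]).as_rotvec()),Ro.from_quat(s["tcp_rot"]).as_matrix()[:,1],s["qpos"][5])
sc=read_camera("scene");t=read_camera("top")
cv2.imwrite("pics/scene3.png",sc[:,:,::-1]);cv2.imwrite("pics/top3.png",t[:,:,::-1])
f=lambda im,x,y,w,k=400:cv2.resize(im[y:y+w,x:x+w,::-1],(k,k),interpolation=cv2.INTER_CUBIC)
s2=cv2.imread("pics/scene2.png")[:,:,::-1]
cv2.imwrite("pics/p1.png",np.hstack([f(sc,240,160,80),f(s2,240,160,80)]))
for p in [(.5965,.05,.105),s["eef_pos"]]:print(proj("scene",p))
E
```

```text
time: 11.03
eef_pos: [0.5938, 0.05, 0.1788]
tcp_rot: [-0.046, 0.999, 0.001, -0.004]
contact_force: [0.0, -0.0, -0.6]
opening: 0.158
[0.59382224 0.05004857 0.17877095] [ 8.24559855e+00 -1.79316513e+02 -1.00498579e-01] [-0.09176636  0.99577941  0.00151455] -1.7487294865310294
[278.80302465 215.55009234]
[280.54824442 197.81594982]
```

View pics/p1.png

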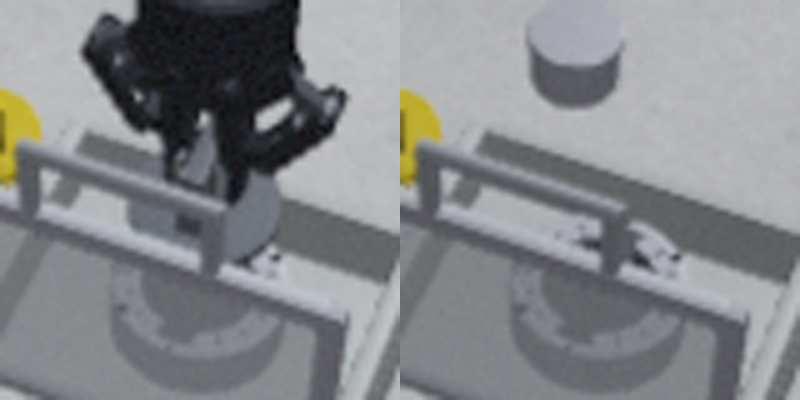

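The cap's centre column (about 280.5) matches the TCP projection and the collar's centre column (about 279.1) matches my mouth estimate. I'm shifting +3 mm in x and lowering in small steps while watching the force.

```bash

python3 -m jog '{"travel":[[3,0.5,-15],[0,0,-15],[0,0,-10],[0,0,0],[0,0,0]],"dr":[[0,0,0],[0,0,0],[0,0,0],[0,0,0],[0,0,0]],"jaw":[255,255,255,255,255]}'
python3 -m jog '{"travel":[[0,0,-3],[0,0,-2],[0,0,-2],[0,0,0],[0,0,0]],"dr":[[0,0,0],[0,0,0],[0,0,0],[0,0,0],[0,0,0]],"jaw":[255,255,255,255,255]}'
python3 - <<'E'
from h import *
s=get_state();print(s["contact_force"],s["wrist_torque"])
E
```

```text
time: 11.55
eef_pos: [0.5993, 0.0499, 0.1433]
tcp_rot: [-0.046, 0.999, 0.0, -0.0]
contact_force: [0.2, 0.1, -0.8]
opening: 0.156
time: 11.97
eef_pos: [0.5995, 0.0503, 0.1363]
tcp_rot: [-0.046, 0.999, -0.0, 0.0]
contact_force: [0.2, -0.1, -1.0]
opening: 0.16
[ 0.1730318  -0.14153137 -1.03397469] [-0.0010394  -0.04276998 -0.0086238 ]
```

```bash

python3 -m jog '{"travel":[[-2,0,0],[0,0,-2],[0,0,-2],[0,0,0],[0,0,0]],"dr":[[0,0,0],[0,0,0],[0,0,0],[0,0,0],[0,0,0]],"jaw":[255,255,255,255,255]}'
python3 - <<'E'
from h import *
s=get_state();print(s["contact_force"],s["wrist_torque"])
E
```

```text
time: 12.38
eef_pos: [0.5973, 0.0502, 0.1319]
tcp_rot: [-0.046, 0.999, 0.0, -0.0]
contact_force: [-0.7, 0.0, -1.0]
opening: 0.155
[-0.72268994  0.03372465 -0.95264599] [-0.00221078  0.05601533  0.00699708]
```

```bash

python3 -m jog '{"travel":[[0,0,-2],[0,0,-2],[0,0,0],[0,0,0]],"dr":[[0,0,0],[0,0,0],[0,0,0],[0,0,0]],"jaw":[255,255,255,255]}'
python3 - <<'E'
from h import *
s=get_state();print(s["contact_force"],s["wrist_torque"])
E
```

```text
time: 12.72
eef_pos: [0.5973, 0.0502, 0.1279]
tcp_rot: [-0.046, 0.999, 0.0, -0.0]
contact_force: [0.0, -0.2, -0.9]
opening: 0.155
[ 0.04247122 -0.15997262 -0.89469509] [-0.01096369 -0.0393852   0.02229047]
```

Now well inside with no contact; I'm continuing down to seat it.

```bash

python3 -m jog '{"travel":[[0,0,-2],[0,0,-2],[0,0,-1.5],[0,0,0],[0,0,0]],"dr":[[0,0,0],[0,0,0],[0,0,0],[0,0,0],[0,0,0]],"jaw":[255,255,255,255,255]}'
python3 -m jog '{"travel":[[0,0,-1],[0,0,-1],[0,0,-1],[0,0,0],[0,0,0]],"dr":[[0,0,0],[0,0,0],[0,0,0],[0,0,0],[0,0,0]],"jaw":[255,255,255,255,255]}'
python3 - <<'E'
from h import *
s=get_state();print(s["contact_force"],s["wrist_torque"])
E
```

```text
time: 13.13
eef_pos: [0.5973, 0.0502, 0.1224]
tcp_rot: [-0.046, 0.999, 0.0, -0.0]
contact_force: [0.3, -0.4, -1.2]
opening: 0.158
time: 13.55
eef_pos: [0.5977, 0.0502, 0.1205]
tcp_rot: [-0.046, 0.999, -0.0, 0.0]
contact_force: [-2.7, 0.4, 4.5]
opening: 0.155
[-2.7378199   0.363217    4.49428017] [ 0.04981815  0.35879989 -0.02714143]
```

The lid contacts at TCP z = 0.1205, exactly the predicted seated height. Now the clockwise twist (negative about z).

```bash

python3 -m jog '{"travel":[[0,0,0],[0,0,0],[0,0,0],[0,0,0],[0,0,0]],"dr":[[0,0,-5],[0,0,-5],[0,0,-5],[0,0,-5],[0,0,0]],"jaw":[255,255,255,255,255]}' 80
python3 -c "
from h import *
s=get_state();print(s['contact_force'],s['wrist_torque'])"
python3 -m jog '{"travel":[[0,0,0],[0,0,0],[0,0,0],[0,0,0],[0,0,0]],"dr":[[0,0,-5],[0,0,-5],[0,0,-5],[0,0,0],[0,0,0]],"jaw":[255,255,255,255,255]}'
python3 - <<'E'
from h import *
s=get_state();print(s["contact_force"],s["wrist_torque"]);y=Ro.from_quat(s["tcp_rot"]).as_matrix()[:,1];print(np.degrees(np.arctan2(y[1],y[0])))
E
```

```text
time: 13.97
eef_pos: [0.5984, 0.0508, 0.1206]
tcp_rot: [0.129, 0.992, 0.001, 0.001]
contact_force: [-0.2, 1.9, 2.2]
opening: 0.151
[-0.21950778  1.85061058  2.2046954 ] [ 0.34528241 -0.0273186   0.04245822]
time: 14.38
eef_pos: [0.5985, 0.0509, 0.1206]
tcp_rot: [0.255, 0.967, 0.001, 0.001]
contact_force: [1.3, 4.5, 3.7]
opening: 0.151
[1.26216299 4.54336998 3.67472289] [ 0.57356244 -0.26016496  0.0222377 ]
60.44197909494818
```

```bash

python3 -m jog '{"travel":[[0.3,0.5,0],[0,0.5,0],[0,0,0],[0,0,0],[0,0,0]],"dr":[[0,0,-5],[0,0,-5],[0,0,-3],[0,0,0],[0,0,0]],"jaw":[255,255,255,255,255]}'
python3 - <<'E'
from h import *
s=get_state();print(s["contact_force"],s["wrist_torque"]);y=Ro.from_quat(s["tcp_rot"]).as_matrix()[:,1];print(np.degrees(np.arctan2(y[1],y[0])))
sc=read_camera("scene");t=read_camera("top");cv2.imwrite("pics/top4.png",t[:,:,::-1])
f=lambda im,x,y,w,k=400:cv2.resize(im[y:y+w,x:x+w,::-1],(k,k),interpolation=cv2.INTER_CUBIC)
cv2.imwrite("pics/t1.png",np.hstack([f(sc,240,160,80,560),cv2.resize(f(t,170,110,100),(240,560))]))
E
```

```text
time: 14.8
eef_pos: [0.5983, 0.0507, 0.1205]
tcp_rot: [0.363, 0.932, -0.0, 0.001]
contact_force: [1.1, -0.6, 4.9]
opening: 0.157
[ 1.13517603 -0.63353095  4.89483698] [-0.09886308 -0.04577377  0.02094134]
47.43988614661083
```

View pics/t1.png

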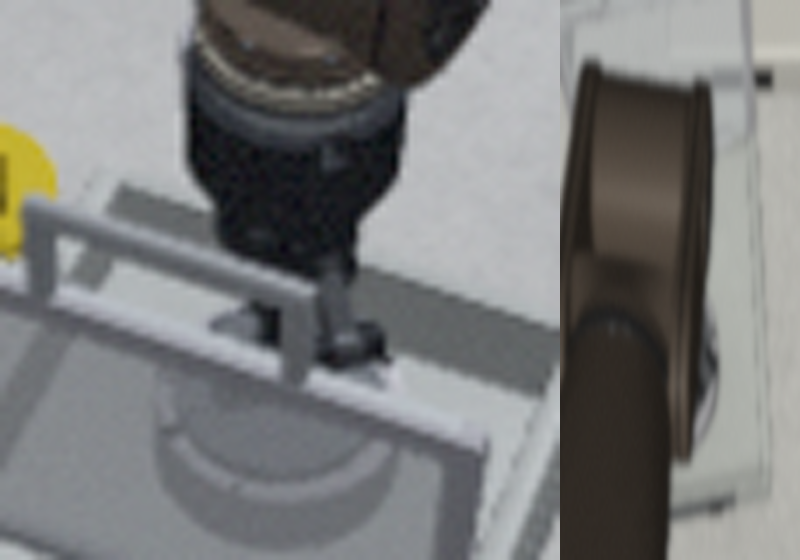

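The cap lies flush on the collar inside the mill, gripped, with the cover still upright; the turn is 47.9°. The torque reading looks low, so I'll take a few samples, including joint 6 effort.

```bash

P='from h import *
s=get_state();y=Ro.from_quat(s["tcp_rot"]).as_matrix()[:,1];print(s["contact_force"].round(2),s["wrist_torque"].round(3),s["joint_efforts"].round(3),np.degrees(np.arctan2(y[1],y[0])).round(2))'
python3 -c "$P"
python3 -m jog '{"travel":[[0,0,0]],"dr":[[0,0,0]],"jaw":[255]}' >/dev/null; python3 -c "$P"
python3 -m jog '{"travel":[[0,0,0.4]],"dr":[[0,0,0]],"jaw":[255]}' >/dev/null; python3 -c "$P"
python3 -m jog '{"travel":[[0,0,0]],"dr":[[0,0,0]],"jaw":[255]}' >/dev/null; python3 -c "$P"
python3 -m jog '{"travel":[[0,0,0]],"dr":[[0,0,0]],"jaw":[255]}' >/dev/null; python3 -c "$P"
```

```text
[-0.15  0.28  4.96] [ 0.025 -0.035  0.025] [-9.2000e-02 -3.2589e+01 -2.3707e+01 -2.0000e-03  2.3000e-02  2.7000e-02] 47.44
[ 0.07 -0.43  6.32] [ 0.02  -0.011  0.002] [-9.6000e-02 -3.2589e+01 -2.3707e+01 -2.0000e-03  2.3000e-02  2.7000e-02] 47.44
[ 1.35 -0.19  2.14] [-0.074 -0.263  0.138] [  0.102 -34.174 -24.289   0.052   0.409   0.098] 47.42
[1.49 0.14 4.39] [-0.079 -0.224  0.156] [  0.289 -33.151 -23.577   0.147   0.332   0.14 ] 47.39
[ 2.1  -1.01  4.73] [-0.111 -0.29   0.233] [  0.519 -33.007 -23.366   0.235   0.391   0.175] 47.36
```

The spring load now shows (about +0.15 to +0.2 N m), so the ring is engaged. I'll check that it settles.

```bash

P='from h import *
s=get_state();y=Ro.from_quat(s["tcp_rot"]).as_matrix()[:,1];print(s["eef_pos"].round(4),s["contact_force"].round(2),s["wrist_torque"].round(3),s["joint_efforts"].round(3)[[0,3,4,5]],np.degrees(np.arctan2(y[1],y[0])).round(2))'
for i in 1 2 3; do python3 -m jog '{"travel":[[0,0,0],[0,0,0],[0,0,0],[0,0,0],[0,0,0]],"dr":[[0,0,0],[0,0,0],[0,0,0],[0,0,0],[0,0,0]],"jaw":[255,255,255,255,255]}' >/dev/null; python3 -c "$P"; done
```

```text
[0.5983 0.0508 0.1205] [ 2.15 -2.91  5.39] [-0.402 -0.414  0.182] [1.464 0.518 0.603 0.171] 47.27
[0.5983 0.0508 0.1205] [ 1.98 -2.43  5.23] [-0.337 -0.373  0.146] [1.469 0.518 0.603 0.172] 47.27
[0.5983 0.0508 0.1205] [ 1.46 -3.43  4.83] [-0.34  -0.388  0.151] [1.468 0.518 0.603 0.172] 47.27
```

```bash
python3 -c "
from plant import *
print(sign_off())"
```

```text
the job is handed in; nothing more can be done
None
```

The job is handed in at about 16 s. The cover is open, and the lid is seated, turned about 48° clockwise and still gripped against its spring.

- **Cover:** I swung it up by the handle to about 5° past upright and let go. It was still standing open in the later pictures.
- **Lid seating:** It went straight down into the mouth with no contact until tool height 0.1205 m, which is exactly the height predicted for fully seated. The cap looked flush on the collar in the last picture.
- **Twist:** I stopped at 48° of lid turn, slightly past the 45° mark, to allow for the 0.1 rad of slack before the ring follows. That should put the ring at about 0.74 rad, well short of the 1.2 rad click. I worked this out from the wrist angle, because the rim marks were hidden at the end.
- **Readings that disagreed:** Just after the twist the wrist torque read only about 0.02 N m, less than the spring should give. After easing the downward command by 0.4 mm it settled at about 0.15–0.17 N m, a little above the 0.13 expected at half-way. I put the difference down to friction and side load.
- **Last state:** The arm is steady, pressing down with about 5 N and gripping with 80 N. I saw no contact with any of the other objects, but I did not re-measure where they stand.

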